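# Turn the washstand carousel until the cup faces front

## Task

Turn the round organizer on the washstand, pushing it round with the fingertips on the pegs or edge of its rim, until the open cup standing on it faces front, lined up with the fixed tab that sticks out from under the organizer. Then let go and move clear. Pick nothing up, and do not touch the cup, jar and bottle that ride on it or disturb the brush, comb and soap dish beside it.

Things in the scene. Friction and masses are not known exactly. Their poses are not given: they have to be found in the camera images.
- foot: Fixed grey plastic foot of the organizer: a disc 170 mm across, 12 mm high, hidden under the turntable, with a flat tab 24 mm wide and 12 mm high along its own -x, reaching 177 mm from the centre (59 mm past the turntable's edge). Its -x is 'front', roughly towards the robot (within 0.4 rad of world -x). Origin: on the turning axis, at counter height; z up.
- tab (a point): Point on the top face of the tab, 150 mm from the turning axis along the foot's -x, 12 mm above the counter.
- carousel: The turntable: white plastic disc 236 mm across, underside 12 mm and top 26 mm above the counter; steel stud at its centre, 18 mm across, 40 mm high. Origin: on the turning axis, at its underside; x and y turn with it, z up. Turns endlessly either way; about 1 N at the rim moves it and friction stops it at once when the push ends.
- peg0 (a point): Centre of the top of one of the eight upright grey finger pegs on the turntable's rim, 12 mm across, 30 mm tall, tops 56 mm above the counter. They stand on a circle of 108 mm radius about the turning axis, every 45 degrees; this one lies on the turntable's +x axis.
- cup: The open white plastic cup, about 62 mm across the mouth and 72 mm tall, loose, standing on the turntable 52 mm from the turning axis in one of three places 120 degrees apart; its top is 98 mm above the counter. Origin: centre of its underside.
- jar: Low lidded white plastic jar, 56 mm across, 45 mm tall, loose, in another of the three places on the turntable. Origin: centre of its underside.
- bottle: Narrow closed white plastic bottle, 44 mm across, 85 mm tall (top 111 mm above the counter), loose, in the remaining place on the turntable. Origin: centre of its underside.
- brush: Wooden bath brush lying bristles down on the counter beside the organizer, 245 mm long along its x, head (52 mm wide) towards its +x, 34 mm high. Origin: at counter height, about the middle of its length. A bystander.
- comb: Black plastic comb lying flat on the counter beside the organizer, 160 mm along its x, 33 mm wide, 5 mm thick. Origin: underside, middle. A bystander.
- soapdish: White ceramic soap dish with a bar of soap in it, 115 by 80 mm, 29 mm high, on the counter beside the organizer. Origin: centre of its underside. A bystander.

How it is judged:
By the outcome, as a careful person would: the job done as asked, in the order asked, and still so for the second after the job is handed in, with the robot touching nothing.
It also fails if it takes over 54 s, if anything falls off the work surface, if the arm or the gripper's body presses on something with over 40 N, if the wrist force passes 120 N, or if a joint passes its speed limit or range.

## Robot

A 6-joint arm with a two-finger parallel gripper is mounted at the origin on the work surface. World frame = base frame: x ahead of the robot, y to its left, z up, the work surface at z = 0. Lengths are in m, angles in rad, forces in N, time in s.
With the tool pointing down it reaches from about 0.35 to 0.775 m from the base axis. Payload 5.5 kg.
Tool frame: the origin (TCP) lies at the very end of the fingers, on their centre line; the grasp point (between the pads) lies 19 mm behind it (grip_point_offset is the distance from the TCP to the grasp point, in m); z points along the fingers, y is the direction in which the jaws open and shut (so a half turn about z gives the same grasp; the last joint's range is limited). The gripper opens to 85 mm and grips with 20 to 120 N. Pads are 22 mm wide; open, the fingers measure 114 mm over their backs; the gripper's body (76 mm by 85 mm) begins 54 mm behind the grasp point. The pads swing forward as they close: fully open they stand 13 mm farther back than shut.
Start: joints at [-1.245, 0.313, 0.046, 1.304, 0, 1.431], TCP at [0.258, -0.514, 0.231] pointing down, gripper open.
Joint ranges: [-2.76, 2.76], [-0.86, 1.69], [-1.03, 1.26], [-2.2, 2.34], [-1.47, 1.5], [-3.14, 3.14]. Speed limits (rad/s): [2.57, 2.57, 3.14, 3.14, 3.14, 3.14].

## Interface

Orientations are given as a unit quaternion [w, x, y, z].
In Python, from workcell import * gives the robot as it stands.
- The arm moves only by the shell command python3 -m crank 'ROWS' [OPENING] [FORCE]. ROWS is a JSON object of lists of equal length, an entry for each row: "travel": the shift along the tool's x, y, z in units of 40 mm (1.0 is 40 mm), a list of three; "turn": the turn about the tool's z in rad. In form: {"travel": [[x, y, z], ...], "turn": [turn, ...]}. A call has 1 to 5 rows; each row is the pose to reach, as a shift and turn from the pose commanded when the call began, along the tool's axes at that moment; what a row does not reach only later rows make up. A row lasts 1/12 s, in which the tool goes at most 41.7 mm and 7.16 degrees, less where a joint would pass 70% of its speed; a pose out of reach is approached as far as the arm can. A call with a gripper value outside its range is refused whole. OPENING is the finger opening in mm, from 0 to 85.4, set as the call begins (- or left out, the last holds). The fingers move at their own pace and stop on an object; FORCE is the grip in N (left out, the last holds). Time passes only in rows, so rows that repeat a pose let the fingers close. It gives the time, the measured TCP pose, the force and the opening at its end, in the units of the state.
- get_state(): the state, without advancing time (a new reading comes with each control period).
- read_camera(name): name is "side" or "top" or "wrist"; returns a dict with "image" (400x640x3 uint8, red, green, blue), "K" (3x3 intrinsics, pixels), "k1" (the pictures are not rectified: a ray, as slopes to the right and down, at radius r is drawn at 1 + k1 r^2 times it, then the intrinsics apply), "R" (3x3) and "t" (3): a world point X has camera coordinates R X + t. Camera axes: x right, y down, z forward; pixel columns grow to the right and rows downward; lengths in m; the calibration is good to about 2 mm. A picture is of the moment at which its call begins. There is no depth.
- hand_in(): hands the job in, once; it reports no verdict.
The state is a dict: "clock": time; "joint_pos": joint angles; "qvel": joint speeds; "tau": joint torques, N m; "tcp_pos": TCP position; "orientation": TCP orientation; "wrist_force": force on the tool from outside, world axes, zero at the start; "ft_torque": the same for the moment, N m; "finger_gap": finger opening in m.
Only numpy, scipy, OpenCV 4.12 (cv2) and the standard library are available. Lean on these libraries where they do the work, as an engineer would, in place of code of your own. Each camera call takes 0.05 s, during which the arm holds its last target. There are 200 camera calls.

## Working session

There is one attempt and no reset: what is moved stays moved. The work goes in short steps, Python scripts to look and compute and a shell command to move; the robot and the scene stay as the last step left them, time stands still between calls to the robot, and variables do not carry over. Pictures are saved under pics/ and viewed, about 8 in all and at most 12, crops included, and the job is handed in when it is done.

```bash
ls; mkdir -p pics; python3 - <<'E'
from workcell import *
import cv2
for n in("top","side"):
    c=read_camera(n);cv2.imwrite(f"pics/{n}0.png",c["image"][:,:,::-1]);print(n,c["K"],c["k1"],c["R"],c["t"])
s=get_state();print(s)
E
```

```text
pics
top [[407.07327295   0.         314.19532334]
 [  0.         407.07327295 201.21111386]
 [  0.           0.           1.        ]] 0.029609075772346134 [[-0.02922887 -0.99927422  0.02442769]
 [-0.98667801  0.02493049 -0.16076372]
 [ 0.16003805 -0.02880121 -0.98669059]] [0.03063253 0.56464432 0.86998304]
side [[409.58573399   0.         316.90492171]
 [  0.         409.58573399 198.51416642]
 [  0.           0.           1.        ]] -0.010851603036111927 [[ 0.9797319  -0.19926784  0.0204386 ]
 [-0.1070895  -0.60726909 -0.78724589]
 [ 0.16928452  0.76910115 -0.61630039]] [-0.55667332  0.14992861  0.77121548]
{'clock': 0.1, 'joint_pos': array([-1.24460643e+00,  3.13921493e-01,  4.50956609e-02,  1.30360488e+00,
       -6.21990844e-06,  1.43121793e+00]), 'qvel': array([-0.0007777 , -0.00445606,  0.00333613,  0.00013693, -0.00175479,
        0.00043618]), 'tau': array([ 3.39200516e-03, -4.81725740e+01,  2.99243116e+01,  1.26956697e-02,
       -3.15963439e-05,  1.27390450e-06]), 'tcp_pos': array([ 0.25809118, -0.51331261,  0.23050147]), 'orientation': array([-8.13350178e-04,  9.73004500e-01,  2.30784695e-01, -7.92347910e-05]), 'wrist_force': array([ 0.38964335,  0.17822174, -0.6801254 ]), 'ft_torque': array([-0.03124255, -0.00942286,  0.00733298]), 'finger_gap': 0.08524356240718374}
```

View pics/top0.png

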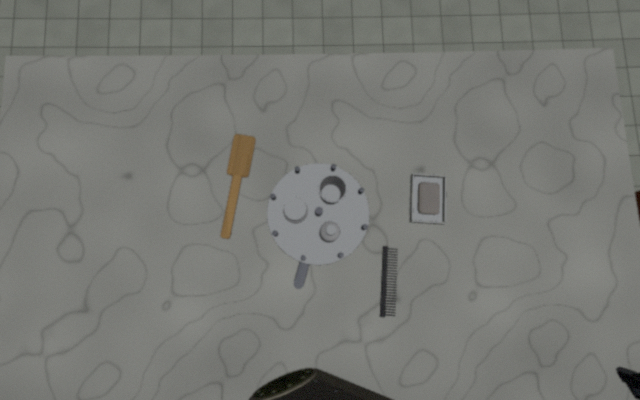

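View pics/side0.png

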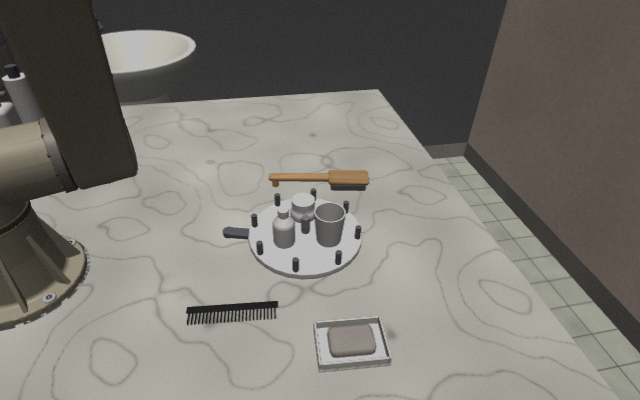

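Top view: the tab is at about (300,280), the disc centre at (318,213), the cup at (332,188) on the far side, the jar at (295,210) and the bottle at (329,231). The brush is to the left, the comb and soap dish to the right. Next I localize these precisely.

```bash
cat > h.py <<'E'
import numpy as np, cv2
from scipy.optimize import least_squares
def dist(c): return np.array([c["k1"],0,0,0,0.])
def proj(c,X):
    return cv2.projectPoints(np.float64(X).reshape(-1,1,3),cv2.Rodrigues(c["R"])[0],np.float64(c["t"]),c["K"],dist(c))[0][:,0]
def back(c,px,z):
    u=cv2.undistortPoints(np.float64(px).reshape(-1,1,2),c["K"],dist(c))[:,0]
    d=np.c_[u,np.ones(len(u))]@c["R"]; o=-c["R"].T@c["t"]
    return o+d*((z-o[2])/d[:,2])[:,None]
def overlay(c,ctr,foot,peg,cup,name,box,s):
    im=c["image"][:,:,::-1].copy(); x0,y0,x1,y1=box
    im=cv2.resize(im[y0:y1,x0:x1],None,fx=s,fy=s,interpolation=cv2.INTER_CUBIC)
    def P(X,col):
        for p in proj(c,X): cv2.circle(im,tuple(int(round(v)) for v in ((p-[x0,y0]+.5)*s)),2,col,-1)
    d=lambda a,r,z:[ctr[0]+r*np.cos(a),ctr[1]+r*np.sin(a),z]
    P([d(peg+k*np.pi/4,.108,.056) for k in range(8)],(0,0,255))
    P([d(foot,r,.012) for r in (.125,.15,.177)],(0,255,0))
    cc=d(cup,.052,.098); P([[cc[0]+.031*np.cos(t),cc[1]+.031*np.sin(t),.098] for t in np.arange(0,6.28,.3)],(255,0,0))
    P([d(t,.118,.026) for t in np.arange(0,6.28,.1)],(0,200,255))
    cv2.imwrite(name,im)
E
python3 - <<'E'
from workcell import *
from h import *
c=read_camera("top")
px=[(297,170),(333,167),(361,190),(364,227),(340,255),(303,258),(275,233),(273,197)]
g=c["image"].mean(2)
ref=[]
for x,y in px:
    w=g[y-6:y+7,x-6:x+7];m=np.clip(120-w,0,None)
    if m.sum()==0: m=np.clip(np.median(w)-20-w,0,None)
    yy,xx=np.mgrid[-6:7,-6:7];ref.append((x+(m*xx).sum()/m.sum(),y+(m*yy).sum()/m.sum()))
print(np.round(ref,1).tolist())
W=back(c,ref,.045)
a0=np.arctan2(*(W[0]-W.mean(0))[1::-1])
f=lambda p:np.r_[[W[k,0]-p[0]-.108*np.cos(p[2]-k*np.pi/4) for k in range(8)],[W[k,1]-p[1]-.108*np.sin(p[2]-k*np.pi/4) for k in range(8)]]
r=least_squares(f,[*W.mean(0)[:2],a0]);print(r.x,np.abs(r.fun).max())
ctr=r.x[:2]
t=back(c,[(300,282)],.012)[0];foot=np.arctan2(*(t[:2]-ctr)[::-1])
k=back(c,[(332,186)],.098)[0];cup=np.arctan2(*(k[:2]-ctr)[::-1])
print("foot",foot,np.hypot(*(t[:2]-ctr)),"cup",cup,np.hypot(*(k[:2]-ctr)),"pegs deg",[round(np.degrees(r.x[2])-45*i) for i in range(8)])
for n,p in dict(brush=[(226,237),(243,137)],comb=[(390,247),(388,316)],soap=[(411,176),(411,223)]).items(): print(n,back(c,p,.01)[:,:2])
overlay(c,ctr,foot,r.x[2],cup,"pics/ov0.png",(240,140,400,300),4)
E
```

```text
[[296.7, 169.9], [332.6, 167.6], [360.3, 190.8], [364.6, 227.1], [339.6, 255.0], [302.3, 260.6], [274.8, 233.3], [272.1, 196.8]]
[0.54027975 0.00755914 0.43838275] 0.004748779649479298
foot 2.8614184202091053 0.1594267601959378 cup -0.5512857179428284 0.05674095066610218 pegs deg [25, -20, -65, -110, -155, -200, -245, -290]
brush [[0.49317786 0.21838245]
 [0.73028016 0.17935152]]
comb [[ 0.45985646 -0.1571518 ]
 [ 0.30685036 -0.14324584]]
soap [[ 0.62571416 -0.21700181]
 [ 0.5139873  -0.20944085]]
```

View pics/ov0.png

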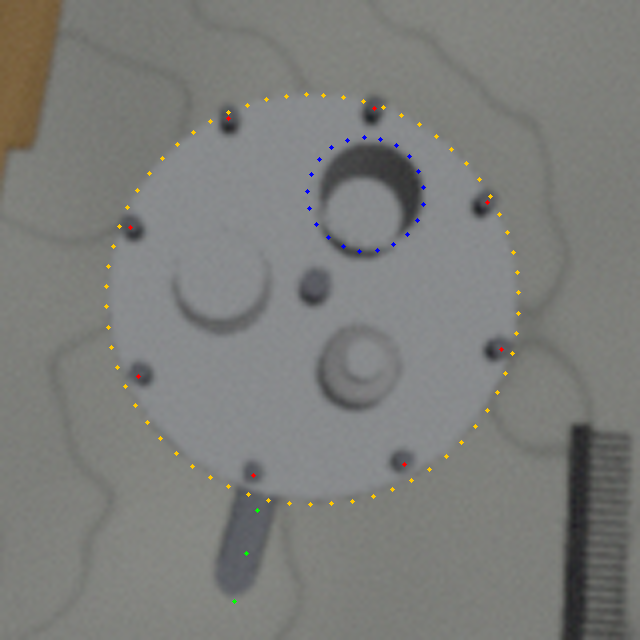

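Overlay shows the fit is good: centre (0.540, 0.008), tab direction 164°, and cup at about −32 to −35°. The tab axis and pegs sit within 1–2 px. The plan is to put closed fingertips between the pegs at 25° and 70° (beside the low jar), then push the 70° peg counter-clockwise by about 197°.

```bash
cat > st.py <<'E'
# usage: st.py [phi_deg r z]: state, and shift/turn needed in tool axes/units
import sys,numpy as np
from workcell import *
from scipy.spatial.transform import Rotation as Ro
s=get_state();q=s["orientation"];R=Ro.from_quat([*q[1:],q[0]]).as_matrix();p=s["tcp_pos"]
C=np.array([.5403,.0076]);d=p[:2]-C
psi=np.degrees(np.arctan2(R[1,0],R[0,0]))
print("t %.2f"%s["clock"],p.round(4),"psi %.1f phi %.1f r %.4f"%(psi,np.degrees(np.arctan2(d[1],d[0])),np.hypot(*d)),"F",s["wrist_force"].round(1),"gap %.3f q6 %.2f"%(s["finger_gap"],s["joint_pos"][5]))
if len(sys.argv)>1:
    f,r,z=map(float,sys.argv[1:]);a=np.radians(f)
    g=np.array([C[0]+r*np.cos(a),C[1]+r*np.sin(a),z])
    print("travel",(R.T@(g-p)/.04).round(2),"turn %.3f"%-np.radians((f-psi+180)%360-180))
E
python3 -m crank '{"travel":[[14.85,-9.5,0],[14.85,-9.5,0],[14.85,-9.5,0],[14.85,-9.5,0],[14.85,-9.5,0]],"turn":[0,0,0,0,0]}' 0 20
python3 st.py 48 .116 .2
```

```text
clock: 0.57
tcp_pos: [0.365, -0.3329, 0.231]
orientation: [-0.0, 0.973, 0.23, -0.0]
wrist_force: [0.8, -0.9, -0.3]
finger_gap: 0.0256
t 0.57 [ 0.365  -0.3329  0.231 ] psi 26.6 phi -117.2 r 0.3829 F [ 0.8 -0.9 -0.3] gap 0.026 q6 1.77
travel [10.43 -6.7   0.78] turn -0.373
```

```bash

python3 -m crank '{"travel":[[10.4,-6.7,0],[10.4,-6.7,0],[10.4,-6.7,0],[10.4,-6.7,0],[10.4,-6.7,0]],"turn":[0,0,0,0,0]}' >/dev/null
python3 -m crank '{"travel":[[5.9,-3.8,0],[5.9,-3.8,0],[5.9,-3.8,0],[5.9,-3.8,0],[5.9,-3.8,0]],"turn":[0,0,0,0,0]}' >/dev/null
python3 st.py 48 .116 .15
```

```text
t 1.40 [0.5768 0.0264 0.2311] psi 26.7 phi 27.3 r 0.0410 F [ 1.5 -1.1  0.2] gap -0.000 q6 2.58
travel [ 1.68 -1.04  2.03] turn -0.372
```

```bash

python3 -m crank '{"travel":[[1,-0.6,0],[1.7,-1.0,0],[1.7,-1.0,0.7],[1.7,-1.0,1.4],[1.7,-1.0,2.0]],"turn":[-0.1,-0.2,-0.3,-0.37,-0.37]}' >/dev/null
python3 -m crank '{"travel":[[0,0,0],[0,0,0]],"turn":[0,0]}' >/dev/null
python3 st.py 48 .116 .036
python3 - <<'E'
from workcell import *
from h import *
a,b=read_camera("wrist")["image"],read_camera("top")["image"]
b=cv2.resize(b[120:320,220:420],(400,400))
cv2.imwrite("pics/w1.png",np.hstack([cv2.resize(a,(400,250)),np.zeros((250,1,3),np.uint8)]) if 0 else np.hstack([cv2.copyMakeBorder(cv2.resize(a,(400,250)),0,150,0,0,0),b])[:,:,::-1])
E
```

```text
t 1.98 [0.6176 0.0906 0.1498] psi 47.9 phi 47.0 r 0.1134 F [0.7 0.4 0.2] gap 0.000 q6 2.32
travel [ 0.07 -0.04  2.84] turn -0.002
```

View pics/w1.png

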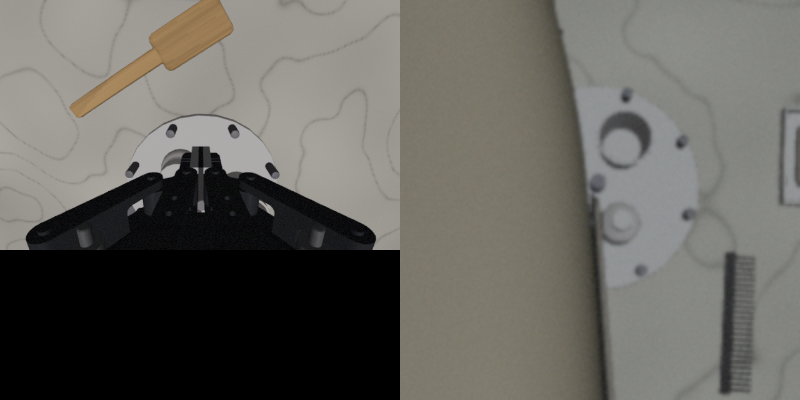

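The wrist view shows the closed fingertips (200,155) midway between the pegs at (172,130) and (234,130). The descent path is clear.

```bash

python3 -m crank '{"travel":[[0.05,0,0.5],[0.05,0,1.0],[0.05,0,1.5],[0.05,0,2.0],[0.05,0,2.0]],"turn":[0,0,0,0,0]}' 
python3 -m crank '{"travel":[[0,0,0.3],[0,0,0.6],[0,0,0.85],[0,0,0.85]],"turn":[0,0,0,0]}' 
python3 st.py 58 .116 .036
```

```text
clock: 2.5
tcp_pos: [0.6192, 0.0916, 0.0696]
orientation: [-0.001, 0.914, 0.405, -0.001]
wrist_force: [-0.3, 0.0, -0.3]
finger_gap: -0.0002
clock: 2.83
tcp_pos: [0.6203, 0.0918, 0.0372]
orientation: [-0.0, 0.914, 0.406, -0.0]
wrist_force: [-1.4, 0.6, -0.6]
finger_gap: 0.0001
t 2.83 [0.6203 0.0918 0.0372] psi 47.9 phi 46.5 r 0.1162 F [-1.4  0.6 -0.6] gap 0.000 q6 2.33
travel [-0.05 -0.58  0.03] turn -0.177
```

```bash

python3 -m crank '{"travel":[[-0.01,-0.2,0],[-0.03,-0.4,0],[-0.06,-0.6,0],[-0.11,-0.8,0],[-0.175,-0.99,0]],"turn":[-0.06,-0.13,-0.19,-0.26,-0.325]}' 
python3 st.py 66 .116 .036
python3 -m crank '{"travel":[[-0.01,-0.2,0],[-0.03,-0.4,0],[-0.06,-0.6,0],[-0.11,-0.8,0],[-0.175,-0.99,0]],"turn":[-0.07,-0.14,-0.21,-0.28,-0.35]}' >/dev/null
python3 st.py 86 .116 .036
```

```text
clock: 3.25
tcp_pos: [0.5879, 0.1135, 0.0393]
orientation: [0.001, 0.835, 0.55, 0.002]
wrist_force: [1.5, 1.1, -1.2]
finger_gap: -0.0001
t 3.25 [0.5879 0.1135 0.0393] psi 66.7 phi 65.8 r 0.1161 F [ 1.5  1.1 -1.2] gap -0.000 q6 2.03
travel [-0.   -0.01  0.08] turn 0.012
t 3.67 [0.5489 0.123  0.0394] psi 86.8 phi 85.7 r 0.1157 F [ 1.4  0.6 -0.8] gap 0.000 q6 1.71
travel [ 0.01 -0.01  0.09] turn 0.013
```

```bash

python3 -m crank '{"travel":[[-0.01,-0.2,0.02],[-0.03,-0.4,0.05],[-0.06,-0.6,0.05],[-0.11,-0.8,0.05],[-0.175,-0.99,0.05]],"turn":[-0.07,-0.14,-0.21,-0.28,-0.35]}' >/dev/null
python3 st.py 106 .116 .036
python3 -m crank '{"travel":[[-0.01,-0.2,0],[-0.03,-0.4,0],[-0.06,-0.6,0],[-0.11,-0.8,0],[-0.175,-0.99,0]],"turn":[-0.07,-0.14,-0.21,-0.28,-0.35]}' >/dev/null
python3 st.py 126 .116 .036
python3 -m crank '{"travel":[[-0.01,-0.2,0],[-0.03,-0.4,0],[-0.06,-0.6,0],[-0.11,-0.8,0],[-0.175,-0.99,0]],"turn":[-0.07,-0.14,-0.21,-0.28,-0.35]}' >/dev/null
python3 st.py 146 .116 .036
python3 - <<'E'
from workcell import *
from h import *
b=read_camera("side")["image"][120:320,150:450];t=read_camera("top")["image"][120:320,220:420]
cv2.imwrite("pics/s2.png",np.hstack([cv2.resize(b,(480,320)),cv2.resize(t,(320,320))])[:,:,::-1])
E
```

```text
t 4.08 [0.5089 0.1185 0.0374] psi 106.8 phi 105.8 r 0.1153 F [ 1.6  1.2 -0.6] gap 0.000 q6 1.35
travel [ 0.02 -0.01  0.04] turn 0.014
t 4.50 [0.4729 0.1003 0.0373] psi 126.9 phi 126.0 r 0.1146 F [1.3 2.  0.8] gap -0.000 q6 0.97
travel [0.03 0.   0.03] turn 0.015
t 4.92 [0.4451 0.0709 0.0372] psi 146.9 phi 146.4 r 0.1144 F [-0.1  0.9  1.4] gap -0.000 q6 0.56
travel [0.04 0.02 0.03] turn 0.016
```

View pics/s2.png

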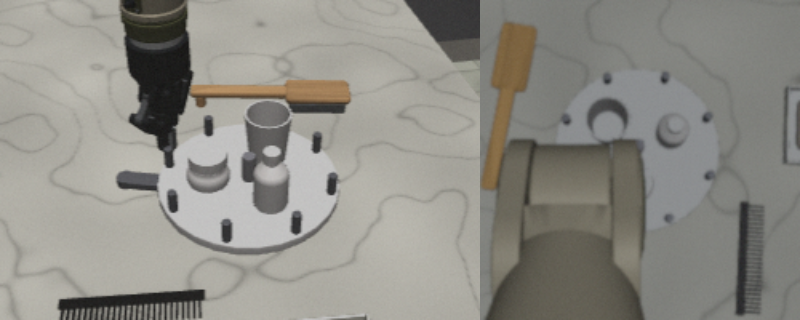

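The disc has turned about 85°. The cup, jar and bottle are undisturbed and the finger is behind the peg. I continue pushing and stop short for a check.

```bash

python3 -m crank '{"travel":[[0.01,-0.2,0.02],[0,-0.4,0.03],[-0.04,-0.6,0.03],[-0.09,-0.8,0.03],[-0.15,-0.99,0.03]],"turn":[-0.07,-0.14,-0.21,-0.28,-0.35]}' >/dev/null
python3 st.py 166 .116 .036
python3 -m crank '{"travel":[[-0.01,-0.2,0],[-0.03,-0.4,0],[-0.06,-0.6,0],[-0.11,-0.8,0],[-0.175,-0.99,0]],"turn":[-0.07,-0.14,-0.21,-0.28,-0.35]}' >/dev/null
python3 st.py 186 .116 .036
python3 -m crank '{"travel":[[-0.01,-0.2,0],[-0.03,-0.4,0],[-0.06,-0.6,0],[-0.11,-0.8,0],[-0.175,-0.99,0]],"turn":[-0.07,-0.14,-0.21,-0.28,-0.35]}' >/dev/null
python3 st.py 206 .116 .036
python3 -m crank '{"travel":[[-0.01,-0.2,0],[-0.03,-0.4,0],[-0.06,-0.6,0],[-0.11,-0.8,0],[-0.175,-0.99,0]],"turn":[-0.07,-0.14,-0.21,-0.28,-0.35]}' >/dev/null
python3 st.py 226 .116 .036
```

```text
t 5.43 [0.4278 0.0346 0.0351] psi 166.9 phi 166.5 r 0.1157 F [-1.1  1.1  1.1] gap -0.000 q6 0.12
travel [ 0.01  0.03 -0.02] turn 0.015
t 5.85 [ 0.425  -0.0058  0.035 ] psi -173.1 phi -173.4 r 0.1161 F [-1.8  0.7  1.8] gap 0.000 q6 -0.32
travel [-0.    0.03 -0.03] turn 0.016
t 6.27 [ 0.4359 -0.0447  0.0348] psi -153.1 phi -153.4 r 0.1168 F [-4.4 -0.5  3.1] gap 0.000 q6 -0.75
travel [-0.02  0.03 -0.03] turn 0.016
t 6.68 [ 0.4597 -0.0779  0.0349] psi -133.1 phi -133.3 r 0.1175 F [-6.  -5.3  3.8] gap 0.000 q6 -1.16
travel [-0.04  0.03 -0.03] turn 0.016
```

```bash

python3 -m crank '{"travel":[[0,0,0],[0,0,0]],"turn":[0,0]}'
python3 - <<'E'
from workcell import *
from h import *
b=read_camera("side")["image"][120:320,150:450];t=read_camera("top")["image"][120:320,220:420]
cv2.imwrite("pics/s3.png",np.hstack([cv2.resize(b,(480,320)),cv2.resize(t,(320,320))])[:,:,::-1])
E
```

```text
clock: 6.85
tcp_pos: [0.4613, -0.0772, 0.0349]
orientation: [0.0, -0.397, 0.918, -0.001]
wrist_force: [-1.6, -0.2, 0.1]
finger_gap: -0.0
```

View pics/s3.png

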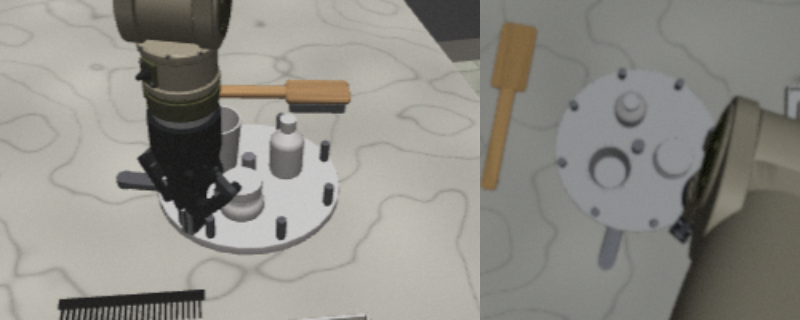

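```bash
cat > m.py <<'E'
from workcell import *
from h import *
def pegs(c,px,th=None):
    g=c["image"].mean(2);ref=[]
    for x,y in np.round(px).astype(int):
        w=g[y-5:y+6,x-5:x+6];m=np.clip(np.median(w)-25-w,0,None)
        yy,xx=np.mgrid[-5:6,-5:6];ref.append((x+(m*xx).sum()/m.sum(),y+(m*yy).sum()/m.sum()))
    W=back(c,ref,.045)[:,:2]
    C=np.array([.5403,.0076])
    def f(p):
        d=W-p[:2];a=np.arctan2(d[:,1],d[:,0]);k=np.round((a-p[2])/(np.pi/4))*np.pi/4+p[2]
        return (W-p[:2]-.108*np.c_[np.cos(k),np.sin(k)]).ravel()
    d=W[0]-C
    r=least_squares(f,[*C,np.arctan2(d[1],d[0])]);return r.x,np.abs(r.fun).max()
E
python3 - <<'E'
from m import *
c=read_camera("top")
p,e=pegs(c,[(308.7,165.6),(345,172.5),(278.8,185.6),(271.2,221),(291.9,252.5),(328,259.4)])
print(p,e,np.degrees(p[2]))
ctr=p[:2]
k=back(c,[(301.5,224)],.098)[0][:2]-ctr;cup=np.arctan2(k[1],k[0]);print("cup",np.degrees(cup),np.hypot(*k))
overlay(c,ctr,2.861,p[2],cup,"pics/ov3.png",(240,140,400,300),5)
E
```

```text
[0.54039461 0.00744425 0.1767692 ] 0.0016559484098451621 10.128129346220337
cup 130.03553749414607 0.0487826502335827
```

View pics/ov3.png

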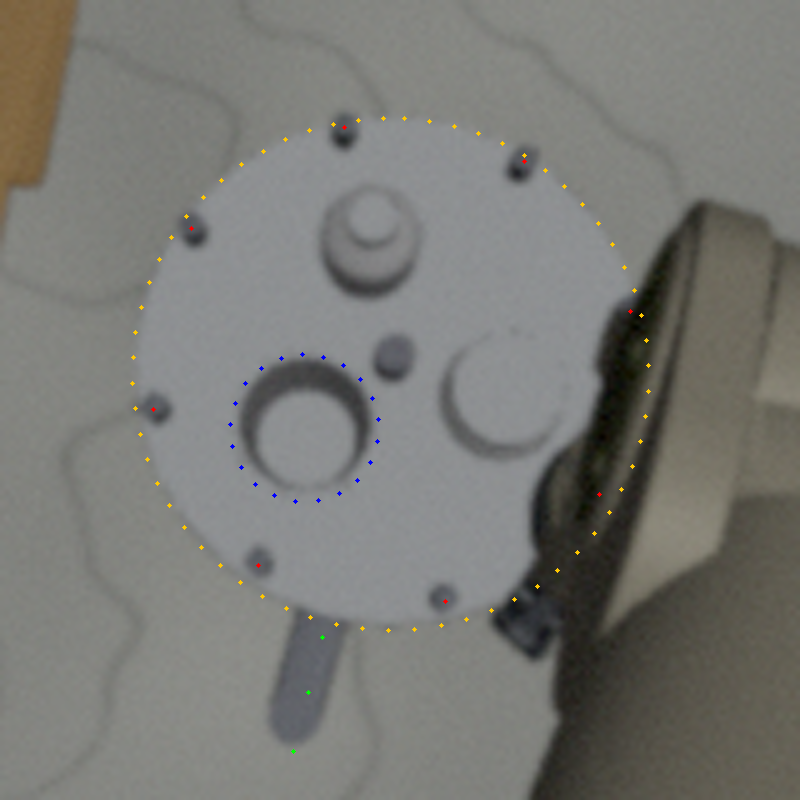

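The overlay agrees on the disc. The cup is at about 130.6° and the tab marks sit roughly 1.5 px right of the tab's true midline, so I segment the tab and cup mouth for a better angle.

```bash
cat >> m.py <<'E'
def tabangle(c,ctr):
    im=cv2.GaussianBlur(c["image"],(0,0),.7).astype(float).mean(2)
    L=[];
    for r in np.arange(.130,.166,.004):   # scan across, find the dark strip's two edges
        a=2.861+np.arange(-.16,.16,.002)
        X=np.c_[ctr[0]+r*np.cos(a),ctr[1]+r*np.sin(a),0*a+.012]
        p=proj(c,X).astype(np.float32)
        v=cv2.remap(im.astype(np.float32),p[:,0],p[:,1],cv2.INTER_LINEAR).ravel()
        th=(np.percentile(v,85)+v.min())/2;i=np.where(v<th)[0]
        L.append((r,np.degrees(a[i[0]]+a[i[-1]])/2,(i[-1]-i[0])*.002*r))
    return np.array(L)
E
python3 - <<'E'
from m import *
c=read_camera("top");ctr=np.array([.5403,.0075])
print(tabangle(c,ctr).round(4))
# stud on axis: top 66 mm above counter (12+14+40) 
for h in (.066,.052): print("stud proj",h,proj(c,[[*ctr,h]]))
g=c["image"].mean(2)[203:220,310:328];m=g<g.max()-25;yy,xx=np.nonzero(m);print("stud seen",xx.min()+310,xx.max()+310,yy.min()+203,yy.max()+203,xx.mean()+310,yy.mean()+203)
E
```

```text
[[1.300000e-01 1.628346e+02 2.370000e-02]
 [1.340000e-01 1.628346e+02 2.440000e-02]
 [1.380000e-01 1.628919e+02 2.430000e-02]
 [1.420000e-01 1.628346e+02 2.470000e-02]
 [1.460000e-01 1.627200e+02 2.480000e-02]
 [1.500000e-01 1.627200e+02 2.430000e-02]
 [1.540000e-01 1.627773e+02 2.460000e-02]
 [1.580000e-01 1.628346e+02 2.500000e-02]
 [1.620000e-01 1.628346e+02 2.300000e-02]]
stud proj 0.066 [[318.28747008 210.8586497 ]]
stud proj 0.052 [[318.07117162 211.72388288]]
stud seen 310 322 207 219 317.11494252873564 212.367816091954
```

```bash

python3 -m crank '{"travel":[[-0.02,-0.2,0],[-0.05,-0.4,0],[-0.09,-0.6,0],[-0.15,-0.8,0],[-0.2,-0.99,0]],"turn":[-0.07,-0.14,-0.21,-0.28,-0.35]}' >/dev/null
python3 -m crank '{"travel":[[-0.01,-0.15,0],[-0.02,-0.28,0],[-0.03,-0.4,0],[-0.03,-0.4,0],[-0.03,-0.4,0]],"turn":[-0.05,-0.1,-0.14,-0.14,-0.14]}'
python3 st.py 256 .116 .035
python3 - <<'E'
from m import *
c=read_camera("top");ctr=np.array([.5403,.0075])
rot=np.radians(28)
print(tabangle(c,ctr)[:,1].mean())
overlay(c,ctr,np.radians(162.8),np.radians(10.1+28),np.radians(130.6+28),"pics/ov4.png",(240,140,400,300),5)
E
```

```text
clock: 7.88
tcp_pos: [0.5105, -0.1024, 0.0342]
orientation: [0.0, -0.608, 0.794, -0.0]
wrist_force: [0.8, -0.5, 0.4]
finger_gap: 0.0
t 7.88 [ 0.5105 -0.1024  0.0342] psi -105.0 phi -105.1 r 0.1140 F [ 0.8 -0.5  0.4] gap 0.000 q6 -1.66
travel [ 0.05 -0.06 -0.02] turn -0.018
162.8027743875616
```

View pics/ov4.png

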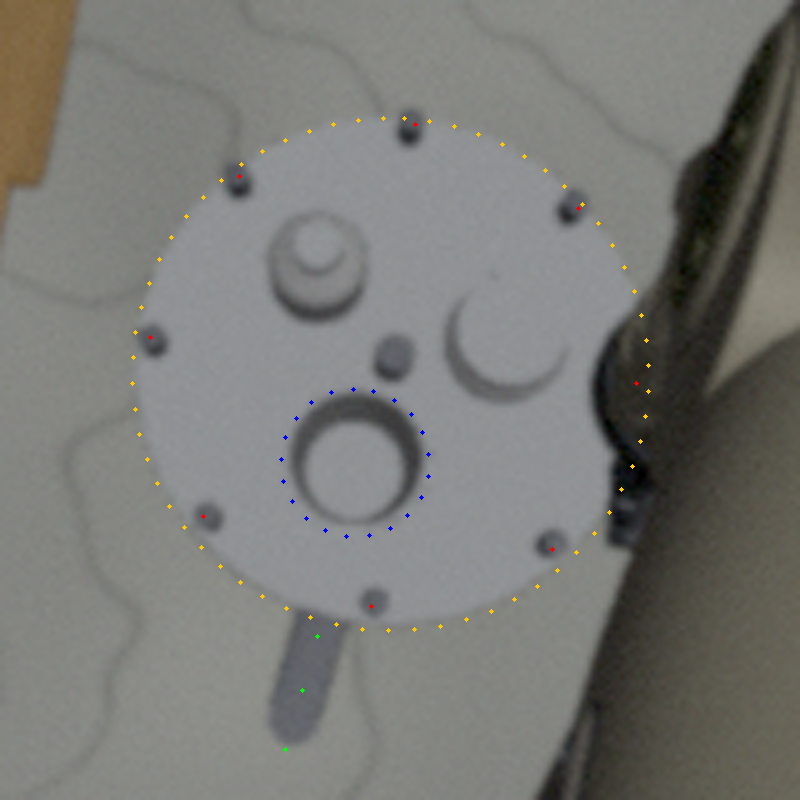

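```bash
cat > n.py <<'E'
from m import *
c=read_camera("top")
c0=dict(c,image=cv2.imread("pics/top0.png")[:,:,::-1])
P0=[(297,170),(333,167),(361,190),(364,227),(340,255),(303,258),(275,233),(273,197)]
P1=[(240+x/5,140+y/5) for x,y in [(410,129),(238,181),(571,207),(154,341),(208,517),(374,602),(551,544)]]
p0,e0=pegs(c0,P0);p1,e1=pegs(c,P1)
print("pegs",p0,e0,p1,e1,np.degrees([p0[2],p1[2]]))
def mouth(c,px):   # circle of the cup's mouth: strongest radial edge on projected circles
    g=cv2.GaussianBlur(c["image"].mean(2).astype(np.float32),(0,0),1)
    best=[]
    t=np.arange(0,2*np.pi,.05)
    def ring(q,r):
        X=np.c_[q[0]+r*np.cos(t),q[1]+r*np.sin(t),0*t+.098];p=proj(c,X).astype(np.float32)
        return cv2.remap(g,p[:,0],p[:,1],cv2.INTER_LINEAR).ravel()
    q0=back(c,[px],.098)[0][:2]
    for dx in np.arange(-.006,.0061,.0005):
        for dy in np.arange(-.006,.0061,.0005):
            for r in np.arange(.025,.033,.001):
                q=q0+[dx,dy];d=ring(q,r+.002)-ring(q,r-.002)
                best.append((np.mean(np.clip(d,-5,25)),*q,r))
    return max(best)
m0=mouth(c0,(332.6,189.5));m1=mouth(c,(311,231))
print(m0,m1)
C=np.array([.5403,.0075]);v0=np.array(m0[1:3])-C;v1=np.array(m1[1:3])-C
for v in(v0,v1):print(np.degrees(np.arctan2(v[1],v[0])),np.hypot(*v))
n=round((193.5-np.degrees(p1[2]-p0[2]))/45);a=p1[2]-p0[2]+n*np.pi/4
R=np.array([[np.cos(a),-np.sin(a)],[np.sin(a),np.cos(a)]])
b=np.linalg.solve(np.eye(2)-R,v1-R@v0);w=v1-b
print("rot",np.degrees(a),"bias",b,"cup",np.degrees(np.arctan2(w[1],w[0])),np.hypot(*w),"tab",tabangle(c,C)[:,1].mean())
E
python3 n.py
```

```text
pegs [0.53977985 0.00844858 0.4337144 ] 0.0022770495222802223 [ 0.54046761  0.00775224 -0.1062961 ] 0.0018401938237724846 [24.85000438 -6.09031788]
(np.float32(21.00212), np.float64(0.5794907071158797), np.float64(-0.02066478252740292), np.float64(0.030000000000000006)) (np.float32(22.46334), np.float64(0.4932909801710737), np.float64(0.025295290902439857), np.float64(0.029000000000000005))
-35.703280488850694 0.04826143904877437
159.2658117408239 0.05026450361416936
rot 194.05967774413125 bias [-0.00107541  0.00013004] cup 158.96413886209746 0.0492133857762756 tab 162.79640818983793
```

```bash

python3 -m crank '{"travel":[[0,-0.07,0],[0,-0.14,0],[-0.01,-0.19,0],[-0.01,-0.19,0],[-0.01,-0.19,0]],"turn":[-0.02,-0.045,-0.066,-0.066,-0.066]}'
sed -i 's/(311,231)/(313.5,231.5)/; s/^P1=.*/P1=[tuple(p) for p in proj(c,[[.5403+.108*np.cos(a),.0075+.108*np.sin(a),.045] for a in np.radians([-2.5+45*k for k in (0,1,2,3,4,5,7)])])]/; s/193.5/197.8/' n.py; python3 n.py
```

```text
clock: 8.4
tcp_pos: [0.518, -0.1044, 0.0341]
orientation: [0.0, -0.635, 0.773, -0.0]
wrist_force: [-0.1, 0.3, 0.5]
finger_gap: 0.0
pegs [0.53977985 0.00844858 0.4337144 ] 0.0022770495222802223 [ 0.54059237  0.0078786  -0.04586007] 0.0018847529906993454 [24.85000438 -2.62758819]
(np.float32(21.00212), np.float64(0.5794907071158797), np.float64(-0.02066478252740292), np.float64(0.030000000000000006)) (np.float32(22.69343), np.float64(0.4921029797049697), np.float64(0.022597086667131686), np.float64(0.029000000000000005))
-35.703280488850694 0.04826143904877437
162.60751695781465 0.05050618567219711
rot 197.52240743824223 bias [-0.00116951  0.00020003] cup 162.42319011748896 0.04933061274841505 tab 162.80914058528526
```

The cup is at 162.4–162.6° and the tab at 162.8°, so they are aligned. Now I back off from the peg and lift clear.

```bash

python3 -m crank '{"travel":[[0,0.15,0],[0,0.3,0],[0,0.3,-0.6],[0,0.3,-1.4],[0,0.3,-2.2]],"turn":[0,0,0,0,0]}'
python3 -m crank '{"travel":[[0.6,0,-0.8],[1.2,0,-1.6],[2,0,-2.5],[2.5,0,-3],[2.5,0,-3]],"turn":[0,0,0,0,0]}'
python3 -m crank '{"travel":[[1,0,0],[2,0,0],[2.5,0,0],[2.5,0,0],[2.5,0,0]],"turn":[0,0,0,0,0]}'
python3 n.py
python3 - <<'E'
from m import *
c=read_camera("top");s=read_camera("side")["image"][120:320,150:450]
overlay(c,[.5403,.0075],np.radians(162.8),np.radians(-2.6),np.radians(162.6),"pics/o5.png",(220,120,420,320),2)
o=cv2.imread("pics/o5.png");cv2.imwrite("pics/fin.png",np.hstack([o,cv2.resize(s[:,:,::-1],(400,267))[:267] if 0 else cv2.copyMakeBorder(cv2.resize(s[:,:,::-1],(400,267)),0,133,0,0,0)]))
E
```

```text
clock: 8.87
tcp_pos: [0.5039, -0.1013, 0.1222]
orientation: [-0.001, -0.635, 0.773, 0.001]
wrist_force: [1.2, -0.7, 0.6]
finger_gap: -0.0002
clock: 9.28
tcp_pos: [0.4877, -0.2047, 0.2477]
orientation: [0.001, -0.633, 0.774, -0.005]
wrist_force: [1.3, -0.0, 1.3]
finger_gap: 0.0003
clock: 9.7
tcp_pos: [0.466, -0.2983, 0.2411]
orientation: [0.0, -0.634, 0.774, 0.001]
wrist_force: [-0.2, 0.4, -0.5]
finger_gap: 0.0003
pegs [0.53977985 0.00844858 0.4337144 ] 0.0022770495222802223 [ 0.54049588  0.00795024 -0.04590046] 0.0018637240602059346 [24.85000438 -2.62990239]
(np.float32(21.00212), np.float64(0.5794907071158797), np.float64(-0.02066478252740292), np.float64(0.030000000000000006)) (np.float32(22.552122), np.float64(0.4921029797049697), np.float64(0.022597086667131686), np.float64(0.029000000000000005))
-35.703280488850694 0.04826143904877437
162.60751695781465 0.05050618567219711
rot 197.5200932367092 bias [-0.00116995  0.00019912] cup 162.42203301672245 0.0493304592231402 tab 162.8027743875616
```

View pics/fin.png

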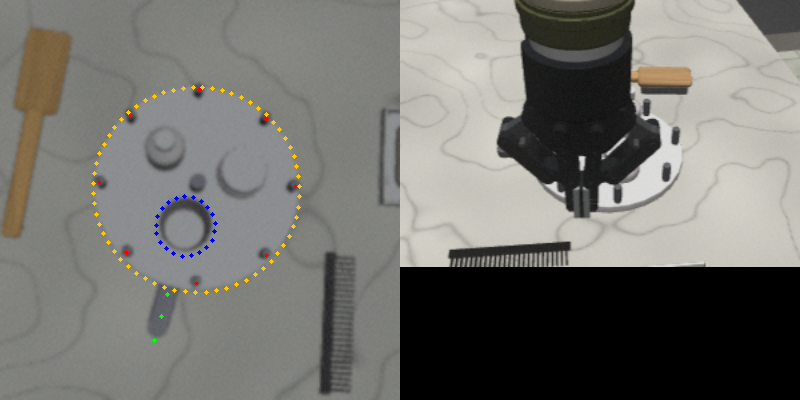

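The final view shows the cup (185,226) in line with the tab (162,315) and the stud (198,182). The arm is clear at z = 0.24 and the brush and comb are undisturbed.

```bash
python3 -m crank '{"travel":[[0,0,0],[0,0,0]],"turn":[0,0]}'; python3 -c "
from workcell import *
print(hand_in())"
```

```text
clock: 10.02
tcp_pos: [0.4672, -0.297, 0.2422]
orientation: [0.0, -0.635, 0.772, -0.0]
wrist_force: [-0.5, 0.0, -1.1]
finger_gap: 0.0001
the job is handed in; nothing more can be done
None
```

The open cup now faces front, lined up with the tab, and the job was handed in at about 10 s of the 54 s allowed.

I pushed one rim peg with the closed fingertips, turning the organizer about 197° counter-clockwise. Then I backed off the peg and lifted clear to about 0.24 m.

- **Alignment:** after the arm was clear, the top camera put the cup at about 162.5° and the tab at 162.8°. Nothing moved when I let go. The camera calibration is only good to about 2 mm, so this could be off by a degree or two.
- **Known disagreement:** the cup measured 49–50 mm from the turning axis rather than the stated 52 mm. That is within the calibration error, and I did not resolve it further.
- **Other objects:** the jar and bottle still stand in place on the disc. The brush and comb look unmoved in the final top view. The soap dish was only partly in that view, but the arm never came down near it.
- **Forces:** the highest wrist force I read was about 9 N, while moving; it dropped to under 2 N when the arm stopped.

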